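Hang the ball tray in the cleaning tank by its clip-on carry bar

TASK

Push the loose carry bar down into both fork clips of the ball tray until it sits under the two sprung jaws and they have snapped shut above it, then lift the tray by the bar and take it across to the empty cleaning tank with every ball staying in its pocket. Lower the tray into the middle of the tank until its side rails are below the tank's rim but it still hangs clear of the tank's floor and walls, and finish while holding it there by the bar, level and still, so that the tank can be filled; leave the other things on the bench where they are.

Things in the scene. Friction and masses are not known exactly. Their poses are not given: they have to be found in the camera images.
- bar_mid (a point): Middle of the loose carry bar's axis, at the centre of its black ribbed sleeve (14 mm diameter, 50 mm long): grip here. Steel rod 10 mm diameter, 144 mm long along its y axis, same both ways round, 0.1 kg; a 22 x 22 x 6 mm square stop on each end (inner faces 66 mm from the middle). Starts lying on the orange mat (2 mm thick) on its square ends, axis 13 mm above the table.
- tray: Loose steel ball tray, 0.3 to 0.5 kg, 78 mm (x) by 116 mm (y), standing on the table; origin at the centre of its underside, z up. Floor 8 mm up with three pockets (13 mm holes) along y, a loose ball in each; wire side rails 26 mm high on the long sides. A 4 mm thick end plate at y = +56 and -56 mm each rises to a fork clip, open upward, top 114 mm up. Hung by the bar it swings and hangs level.
- tray_seat (a point): Point of the tray, 80 mm above its underside and midway between the clips, where the seated bar's middle lies; axes as the tray's. The bar lies along tray y across both forks, the rod between sleeve and stops in the forks, with 8 mm end play either way. Push it straight down at x = 0; forks are flared (x = -15 to +22 mm at the top), walls at x = -6 and +13 mm. Clips end 34 mm above this point.
- jaw_a (a joint): Sprung jaw of the clip at tray y = +56 mm, hinged at x = +12 mm, 98 mm up, sloping down to a tip at x = +1 mm, 88 mm up. 0 shut (sprung to a stop); the bar pushes it down and aside (to 0.8 rad, about 3 N a clip) and it snaps back to 0 above the bar once this is home. Lifting, the bar rises 3 mm and the shut jaws carry the tray.
- jaw_b (a joint): The same for the clip at tray y = -56 mm.
- ball_1_center (a point): Centre of the steel ball (22 mm diameter, 44 g) that lies loose in the tray's pocket at y = -33 mm; it rolls out of its pocket if the tray tips by about 35 degrees or is jerked.
- ball_2_center (a point): The same for the ball in the middle pocket.
- ball_3_center (a point): The same for the ball in the pocket at y = +33 mm.
- pocket_1 (a point): Where the centre of ball_1 rests in the tray's pocket at y = -33 mm (16.9 mm above the tray's underside); moves with the tray.
- pocket_2 (a point): The same for the middle pocket.
- pocket_3 (a point): The same for the pocket at y = +33 mm.
- tank: The cleaning tank, a fixed open-topped box with a grey housing, a steel rim and a black control panel on its -x side; outside about 165 mm (x) by 225 mm (y), rim 100 mm above the table. Origin at the centre of its underside on the table, z up. Inside it is 125 mm (x) by 185 mm (y) at the rim, with its floor 16 mm above the origin.
- filler_tube: Bystander: green and cream tube 176 mm tall, standing on its cap near the table's front edge; origin at the centre of its underside.
- nail_tin: Bystander: flat round tin, 68 mm across, 32 mm high, near the table's front edge before the green bench vice (fixed, 140 mm high, between tray and tank); origin under its centre.
- offcut_2: Bystander: pine block 60 x 45 x 30 mm on the mat; origin under its centre.
- varnish_pot: Bystander: screw-top pot, 66 mm across, 75 mm high, on the mat at the right; origin under its centre.

How it is judged:
By the outcome, as a careful person would: the job done as asked, in the order asked, and still so for the second after the job is handed in, while the arm keeps its last pose, push and grip.
It also fails if it takes over 58 s, if anything falls off the work surface, if the arm or the gripper's body presses on something with over 40 N, if the wrist force passes 120 N, or if a joint passes its speed limit or range.

ROBOT

A 6-joint arm with a two-finger parallel gripper is mounted at the origin on a cart in front of the work surface, level with it; the furniture and walls round the work are solid. World frame = base frame: x ahead of the robot, y to its left, z up, the work surface at z = 0. Lengths are in m, angles in rad, forces in N, time in s.
With the tool pointing down it reaches from about 0.25 to 0.775 m from the base axis. Payload 4 kg.
Tool frame: the origin (TCP) lies on the centre line of the jaws, within the pads' length; the fingertips stand 17 mm ahead of it and the grasp point (between the pads) lies 2 mm behind it; z points along the fingers, y is the line along which they close (so a half turn about z gives the same grasp; the last joint's range is limited). The gripper opens to 94 mm and grips with 3 to 60 N. Pads are 16 mm wide; open, the fingers measure 119 mm over their backs; the gripper's body (75 mm by 177 mm) begins 78 mm behind the grasp point.
Start: joints at [1.135, 0.087, 1.371, -0, 1.684, -0.103], TCP at [0.18, 0.52, 0.223] pointing down, gripper open.
Joint ranges: [-3.1, 3.1], [-0.76, 2.03], [0.27, 2.55], [-1.08, 4.22], [0.17, 2.65], [-2.57, 2.57]. Speed limits (rad/s): [2.79, 2.79, 3.14, 3.14, 3.14, 3.14].

INTERFACE

Orientations are given as [roll, pitch, yaw] about the fixed x, y, z axes, in that order (R = Rz(yaw) Ry(pitch) Rx(roll)).
In Python, from bench import robot gives the robot as it stands.
- The arm moves only by the tool servo_tool, never from a script. Its argument "plan" is a list of rows, each a list of 7 numbers: the shift along the tool's x, y, z normalised to -1 to 1, where 1 is 0.1 m, then the turn, a rotation vector about the tool's x, y, z normalised to -1 to 1, where 1 is pi/2 rad, then the finger opening in mm, from 0 to 94. In form: [[x, y, z, ax, ay, az, gripper], ...]. A call has 1 to 12 rows; each row is the pose to reach, as a shift and turn from the pose commanded when the call began, along the tool's axes at that moment; what a row does not reach only later rows make up. A row lasts 1/12 s, in which the tool goes at most 41.7 mm and 7.16 degrees, less where a joint would pass 70% of its speed; a pose out of reach is approached as far as the arm can. A call with a number of a shift or a turn outside -1 to 1 is refused whole. A call with a gripper value outside its range is refused whole. The fingers move at their own pace and stop on an object; the grip force is fixed at half the most. Time passes only in rows, so rows that repeat a pose let the fingers close. It gives the time, the measured TCP pose, the force, the opening and the grip force at its end, in the units of the state.
- robot.get_obs(): the state, without advancing time (a new reading comes with each control period).
- robot.snapshot(name): name is "scene" or "top" or "wrist"; returns the picture (480x640x3 uint8, red, green, blue); there is no depth.
- robot.camera_params(name): a dict with "camera_matrix" (3x3 intrinsics, pixels), "distortion" ([k1, k2, p1, p2, k3] as OpenCV has them; the pictures are not rectified), "rvec" (rotation vector, rad) and "tvec" (3), from world to camera coordinates, as OpenCV has them; the wrist camera has in their place "tool_from_camera" (4x4, takes a point from camera to tool coordinates, whose origin is the TCP and whose axes are the flange's). Camera axes: x right, y down, z forward; pixel columns grow to the right and rows downward; lengths in m; the calibration is good to about 2 mm. A picture is of the moment at which its call begins: read the wrist's pose just before it. camera_params takes no time and is no camera call.
- robot.close_job(): hands the job in; it is judged then, once.
Trained networks look in the newest picture that a camera, given by its name, has taken for a name from the list of things; names that differ only in an ending like _2 or _b are one class to them, and where a whole thing is asked for, a point or a joint stands for the part that bears it (a point fixed in the world has none). Each returns a list of dicts, best first, with "conf" (0 to 1); they miss things now and then, are a little off and sometimes report something else, mostly with a low value. They report only what shows in the picture. A call takes as long as a camera call.
- robot.find_in(thing, camera): "extent" ([centre column, centre row, width, height] in pixels, round what is visible of it).
The state is a dict: "time": time; "joint_positions": joint angles; "qvel": joint speeds; "joint_torque": joint torques, N m; "tool_pos": TCP position; "ee_rot": TCP orientation; "wrist_force": force on the tool from outside, world axes, zero at the start; "wrist_torque": the same for the moment, N m; "width": finger opening in m; "finger_force": force on a finger pad.
Only numpy, scipy, OpenCV 4.12 (cv2) and the standard library are available. Lean on these libraries where they do the work, as an engineer would, in place of code of your own. Each camera call takes 0.05 s, during which the arm holds its last target. There are 200 camera calls.

## Working session

There is one attempt and no reset: what is moved stays moved. The work goes in short steps, Python scripts to look and compute and a tool call to move; the robot and the scene stay as the last step left them, time stands still between calls to the robot, and variables do not carry over. Pictures are saved under pics/ and viewed, at most 10 in all, crops included, and the job is handed in when it is done.

Besides the shell and the picture viewer there is one more tool, called after "Emit:" as name(argument=value, ...) on one line, values as JSON. servo_tool: Moves the arm, as the interface text tells. Scaled input: -1 to 1 covers 0.1 m each way for a shift and pi/2 rad each way for a turn. Its arguments: {"type":"object","properties":{"plan":{"type":"array","items":{"type":"array","items":{"type":"number"}}}},"required":["plan"]}

```bash
mkdir -p pics; ls; cat > h.py <<'E'
import numpy as np, cv2
from bench import robot
from scipy.spatial.transform import Rotation as R
def save(c,n):
    im=robot.snapshot(c); cv2.imwrite(f'pics/{n}.png',im[:,:,::-1]); return im
def ray(cam,uv,obs=None):
    p=robot.camera_params(cam); K=np.array(p['camera_matrix']);D=np.array(p['distortion'])
    n=cv2.undistortPoints(np.array([[uv]],float),K,D)[0,0]; d=np.array([n[0],n[1],1.])
    if cam=='wrist':
        o=obs or robot.get_obs(); T=np.array(p['tool_from_camera']); Rt=R.from_euler('xyz',o['ee_rot']).as_matrix()
        return Rt@T[:3,3]+np.array(o['tool_pos']), Rt@T[:3,:3]@d
    Rm=cv2.Rodrigues(np.array(p['rvec'],float))[0]; return -Rm.T@np.array(p['tvec'],float).ravel(), Rm.T@d
def at_z(cam,uv,z,obs=None):
    c,d=ray(cam,uv,obs); return c+d*(z-c[2])/d[2]
def proj(cam,P):
    p=robot.camera_params(cam)
    return cv2.projectPoints(np.array(P,float).reshape(-1,3),np.array(p['rvec'],float),np.array(p['tvec'],float),np.array(p['camera_matrix']),np.array(p['distortion']))[0][:,0]
E
python3 - <<'E'
from h import *
print(robot.get_obs())
for c in ['top','scene']:
    save(c,c+'0')
    for t in ['bar_mid','tray','tray_seat','ball_1_center','jaw_a','tank','filler_tube','nail_tin','offcut_2','varnish_pot']:
        print(c,t,[(np.round(r['extent']).astype(int).tolist(),round(r['conf'],2)) for r in robot.find_in(t,c)][:3])
    print(ray(c,(320,240)))
E
```

```text
pics
{'time': 0.0, 'joint_positions': array([ 1.13496004e+00,  8.79291023e-02,  1.37222755e+00, -2.25815446e-05,
        1.68358130e+00, -1.03129369e-01]), 'qvel': array([-6.39192131e-04,  1.71611074e-04,  3.27826192e-04, -2.06782297e-03,
       -9.30924692e-04,  4.16105267e-05]), 'joint_torque': array([-9.95529663e-04, -3.40192616e+01, -3.02424145e+01,  7.16360752e-02,
        3.33326217e-02, -1.75529112e-04]), 'tool_pos': array([0.1794453 , 0.51937248, 0.22133183]), 'ee_rot': array([-3.13945644e+00, -1.98527019e-04,  2.80888301e+00]), 'wrist_force': array([ 0.48454332, -0.1200237 ,  0.51458082]), 'wrist_torque': array([ 0.03164628, -0.0553437 , -0.03586279]), 'finger_force': 0.0, 'width': 0.0937601498130538}
top bar_mid [([365, 211, 59, 15], 0.66)]
top tray [([372, 292, 61, 44], 0.7), ([364, 209, 58, 12], 0.63)]
top tray_seat [([372, 294, 9, 6], 0.54), ([364, 167, 23, 29], 0.5)]
top ball_1_center [([385, 290, 10, 8], 0.64)]
top jaw_a []
top tank [([204, 269, 110, 89], 0.95)]
top filler_tube [([288, 326, 29, 22], 0.84)]
top nail_tin [([327, 327, 35, 31], 0.82)]
top offcut_2 [([362, 167, 33, 31], 0.91), ([327, 327, 35, 28], 0.41)]
top varnish_pot [([398, 164, 35, 38], 0.74)]
(array([ 0.34203987, -0.02208457,  1.08090011]), array([ 0.20848664, -0.00099952, -0.97802488]))
scene bar_mid [([397, 285, 79, 31], 0.56), ([320, 326, 15, 16], 0.5)]
scene tray [([338, 312, 95, 103], 0.97)]
scene tray_seat [([338, 312, 89, 106], 0.6)]
scene ball_1_center [([398, 284, 80, 31], 0.75), ([359, 338, 14, 14], 0.53)]
scene jaw_a [([217, 274, 36, 115], 0.43)]
scene tank [([190, 240, 145, 86], 0.7)]
scene filler_tube [([219, 274, 37, 114], 0.63)]
scene nail_tin [([256, 332, 46, 44], 0.81)]
scene offcut_2 [([418, 260, 22, 26], 0.58)]
scene varnish_pot [([462, 261, 43, 48], 0.64)]
(array([-0.0518463 , -0.48036455,  0.433483  ]), array([ 0.73252219,  0.54981873, -0.40174779]))
```

```bash
python3 - <<'E'
import cv2
a=cv2.imread('pics/top0.png')[130:370,130:450]; b=cv2.imread('pics/scene0.png')[190:390,100:500]
cv2.imwrite('pics/a.png',cv2.resize(a,(800,600),interpolation=cv2.INTER_CUBIC))
cv2.imwrite('pics/b.png',cv2.resize(b,(800,400),interpolation=cv2.INTER_CUBIC))
E
```

```text
(no output)
```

View pics/a.png

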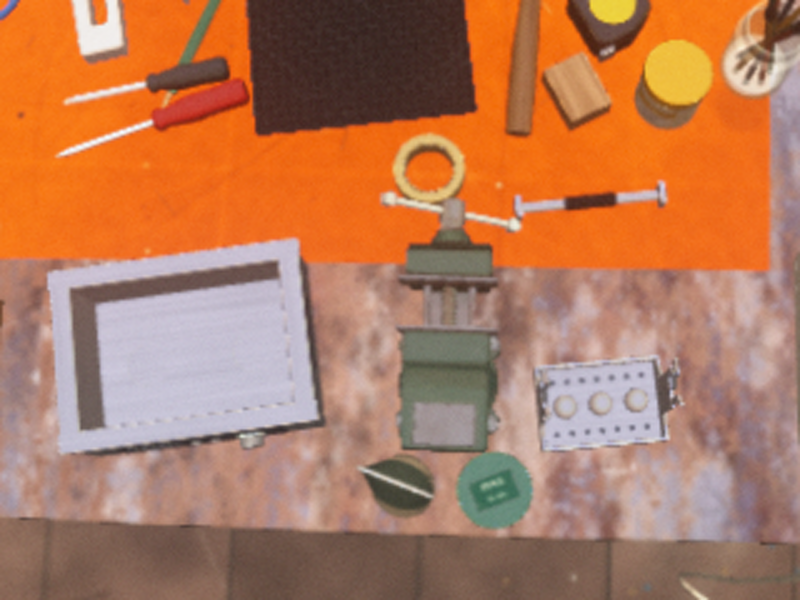

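View pics/b.png

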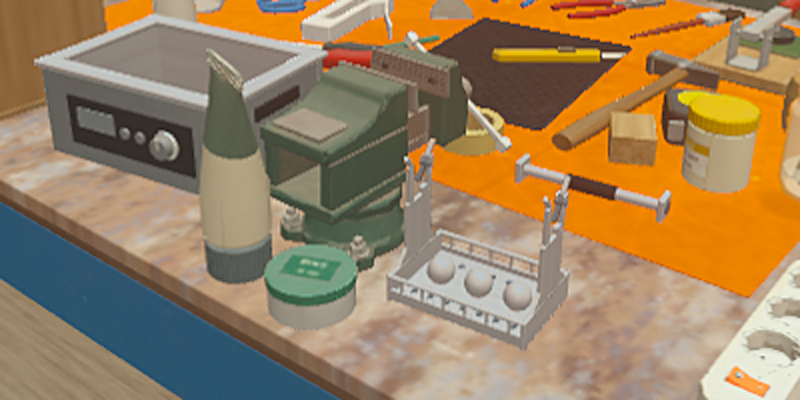

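```bash
python3 - <<'E'
from h import *
f=lambda x,y,z:np.round(at_z('top',(130+x/2.5,130+y/2.5),z),4)
for n,x,y,z in [('barL',519,206,.015),('barR',661,195,.015),('barM',591,201,.015),('b',566,406,.017),('b',600,403,.017),('b',637,400,.017),
 ('tank',50,270,.1),('tank',298,240,.1),('tank',325,420,.1),('tank',60,453,.1),('in',70,290,.1),('in',280,262,.1),('in',300,402,.1),('in',80,430,.1),('vicefar',452,200,.1),('vice',490,335,.14),('tape',465,170,.02),('vr',497,430,.14),
 ('tin',493,490,.032),('tube',365,468,.176),('tube',432,495,.176)]: print(n,f(x,y,z))
p=robot.camera_params('wrist');print(p)
E
```

```text
barL [ 0.6378 -0.063   0.015 ]
barR [ 0.6533 -0.1989  0.015 ]
barM [ 0.645  -0.1317  0.015 ]
b [ 0.4486 -0.1104  0.017 ]
b [ 0.4523 -0.1417  0.017 ]
b [ 0.456  -0.1759  0.017 ]
tank [0.5436 0.3494 0.1   ]
tank [0.5774 0.1321 0.1   ]
tank [0.4219 0.0997 0.1   ]
tank [0.3853 0.3245 0.1   ]
in [0.5264 0.3296 0.1   ]
in [0.5572 0.1465 0.1   ]
in [0.4364 0.1217 0.1   ]
in [0.4055 0.3089 0.1   ]
vicefar [ 0.6177 -0.0009  0.1   ]
vice [ 0.4927 -0.0369  0.14  ]
tape [ 0.6703 -0.0105  0.02  ]
vr [ 0.4152 -0.0447  0.14  ]
tin [ 0.37   -0.0452  0.032 ]
tube [0.3798 0.0573 0.176 ]
tube [0.3609 0.0048 0.176 ]
{'camera_matrix': array([[350.0206689 ,   0.        , 321.53464305],
       [  0.        , 350.0206689 , 241.35396532],
       [  0.        ,   0.        ,   1.        ]]), 'distortion': array([-0.05442834,  0.        ,  0.        ,  0.        ,  0.        ]), 'tool_from_camera': array([[ 7.11023260e-04, -9.73910235e-01, -2.26932474e-01,
         6.49893869e-02],
       [ 9.99999491e-01,  8.54958885e-04, -5.35975784e-04,
        -1.56127101e-03],
       [ 7.16010237e-04, -2.26931977e-01,  9.73910347e-01,
        -1.61812634e-01],
       [ 0.00000000e+00,  0.00000000e+00,  0.00000000e+00,
         1.00000000e+00]])}
```

Emit:
servo_tool(plan=[[-0.31,-0.22,0,0,0,0,94],[-0.62,-0.44,0,0,0,0,94],[-0.93,-0.66,0,0,0,0,94]])

```text
time: 1.35
tool_pos: [0.2462, 0.4262, 0.2223]
ee_rot: [-3.141, 0.0, 2.811]
wrist_force: [-0.8, 0.5, 0.1]
width: 0.0939
finger_force: 0.0
```

Emit:
servo_tool(plan=[[-0.31,-0.22,0,0,0,0,94],[-0.62,-0.44,0,0,0,0,94],[-0.93,-0.66,0,0,0,0,94]])

```text
time: 1.6
tool_pos: [0.313, 0.3328, 0.2227]
ee_rot: [3.141, 0.0, 2.809]
wrist_force: [0.1, -0.6, -0.4]
width: 0.0941
finger_force: 0.0
```

Emit:
servo_tool(plan=[[-0.31,-0.22,0,0,0,0,94],[-0.62,-0.44,0,0,0,0,94],[-0.93,-0.66,0,0,0,0,94]])

```text
time: 1.85
tool_pos: [0.3794, 0.2399, 0.2228]
ee_rot: [3.141, 0.001, 2.809]
wrist_force: [0.9, 0.2, -0.8]
width: 0.0942
finger_force: 0.0
```

Emit:
servo_tool(plan=[[-0.31,-0.22,0,0,0,0,94],[-0.62,-0.44,0,0,0,0,94],[-0.93,-0.66,0,0,0,0,94]])

```text
time: 2.1
tool_pos: [0.4458, 0.1471, 0.2228]
ee_rot: [3.141, 0.001, 2.809]
wrist_force: [0.4, 1.1, -0.6]
width: 0.0938
finger_force: 0.0
```

Emit:
servo_tool(plan=[[-0.31,-0.22,0,0,0,0,94],[-0.62,-0.44,0,0,0,0,94],[-0.93,-0.66,0,0,0,0,94]])

```text
time: 2.35
tool_pos: [0.5122, 0.0542, 0.2227]
ee_rot: [3.141, 0.001, 2.808]
wrist_force: [0.9, 0.8, 0.6]
width: 0.0939
finger_force: 0.0
```

Emit:
servo_tool(plan=[[-0.31,-0.22,0,0,0,0,94],[-0.62,-0.44,0,0,0,0,94],[-0.93,-0.66,0,0,0,0,94]])

```text
time: 2.6
tool_pos: [0.5785, -0.0385, 0.2225]
ee_rot: [3.141, 0.0, 2.808]
wrist_force: [0.3, 0.0, -0.0]
width: 0.094
finger_force: 0.0
```

Emit:
servo_tool(plan=[[-0.2,-0.15,0,0,0,0.07,94],[-0.4,-0.3,0.1,0,0,0.14,94],[-0.6,-0.45,0.2,0,0,0.21,94],[-0.8,-0.6,0.3,0,0,0.28,94],[-0.94,-0.67,0.4,0,0,0.36,94],[-0.94,-0.67,0.5,0,0,0.43,94],[-0.94,-0.67,0.5,0,0,0.5,94],[-0.94,-0.67,0.5,0,0,0.57,94],[-0.94,-0.67,0.5,0,0,0.65,94],[-0.94,-0.67,0.5,0,0,0.716,94],[-0.94,-0.67,0.5,0,0,0.716,94],[-0.94,-0.67,0.5,0,0,0.716,94]])

```text
time: 3.6
tool_pos: [0.6446, -0.1308, 0.1724]
ee_rot: [-3.141, -0.0, 1.687]
wrist_force: [0.5, -0.0, 0.4]
width: 0.0938
finger_force: 0.0
```

```bash
python3 - <<'E'
from h import *
o=robot.get_obs(); print(o['time'],o['tool_pos'],o['ee_rot'],o['joint_positions'])
save('wrist','w1')
for t in ['bar_mid','tray','ball_1_center','jaw_a']:
    print(t,[(np.round(r['extent']).astype(int).tolist(),round(r['conf'],2)) for r in robot.find_in(t,'wrist')][:3])
E
```

```text
3.6 [ 0.64464563 -0.13078272  0.17235066] [-3.14143677e+00 -1.44087198e-04  1.68680289e+00] [-2.86349008e-01  3.41441076e-01  1.16766453e+00  7.16774171e-05
  1.63268690e+00 -4.02351156e-01]
bar_mid [([325, 227, 25, 156], 0.8)]
tray [([87, 226, 168, 148], 0.76)]
ball_1_center [([122, 253, 28, 21], 0.66)]
jaw_a [([117, 221, 24, 21], 0.5)]
```

View pics/w1.png

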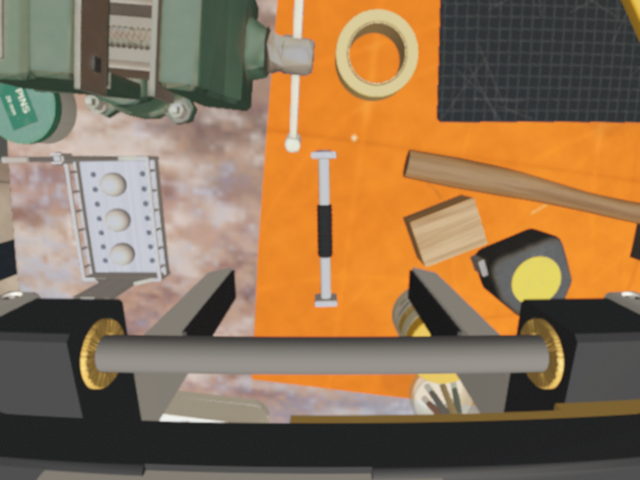

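```bash
python3 - <<'E'
from h import *
o=robot.get_obs()
for n,uv,z in [('top',(323,154),.02),('bot',(325.5,301),.02),('mid',(325,230.5),.02),('nn',(325,227),.015),('stopL',(311,153),.024),('stopR',(335,153),.024),('b1',(112.5,184.5),.02),('b2',(117,220),.02),('b3',(122,254),.02)]: print(n,np.round(at_z('wrist',uv,z,o),4))
E
```

```text
top [ 0.6376 -0.0623  0.02  ]
bot [ 0.6559 -0.1985  0.02  ]
mid [ 0.6473 -0.1299  0.02  ]
nn [ 0.6471 -0.1276  0.015 ]
stopL [ 0.6272 -0.0627  0.024 ]
stopR [ 0.6478 -0.0604  0.024 ]
b1 [ 0.4508 -0.1095  0.02  ]
b2 [ 0.4546 -0.142   0.02  ]
b3 [ 0.4589 -0.1744  0.02  ]
```

Emit:
servo_tool(plan=[[0,0.01,0.2,0,0,0,40],[0,0.02,0.5,0,0,0,40],[0,0.02,0.8,0,0,0,40],[0,0.02,0.8,0,0,0,40],[0,0.02,0.8,0,0,0,40],[0,0.02,0.8,0,0,0,40]])

```text
time: 4.35
tool_pos: [0.6474, -0.1307, 0.0941]
ee_rot: [3.14, 0.001, 1.684]
wrist_force: [-0.9, 0.9, 0.6]
width: 0.0573
finger_force: 0.0
```

Emit:
servo_tool(plan=[[0,0,0.1,0,0,0,40],[0,0,0.25,0,0,0,40],[0,0,0.4,0,0,0,40],[0,0,0.55,0,0,0,40],[0,0,0.65,0,0,0,40],[0,0,0.71,0,0,0,40],[0,0,0.71,0,0,0,40],[0,0,0.71,0,0,0,40]])

```text
time: 5.02
tool_pos: [0.6471, -0.1306, 0.0222]
ee_rot: [3.141, 0.0, 1.684]
wrist_force: [0.0, -0.0, 0.2]
width: 0.0401
finger_force: 0.0
```

Emit:
servo_tool(plan=[[0,0,0,0,0,0,20],[0,0,0,0,0,0,10],[0,0,0,0,0,0,0],[0,0,0,0,0,0,0],[0,0,0,0,0,0,0],[0,0,0,0,0,0,0],[0,0,0,0,0,0,0],[0,0,0,0,0,0,0]])

```text
time: 5.68
tool_pos: [0.6471, -0.1306, 0.0221]
ee_rot: [3.141, 0.0, 1.684]
wrist_force: [0.6, -0.2, 1.7]
width: 0.0132
finger_force: 30.0
```

Emit:
servo_tool(plan=[[0,0,-0.05,0,0,0,0],[0,0,-0.15,0,0,0,0],[0,0,-0.3,0,0,0,0],[0,0,-0.5,0,0,0,0],[0,0,-0.7,0,0,0,0],[0,0,-0.9,0,0,0,0]])

```text
time: 6.18
tool_pos: [0.6463, -0.1304, 0.1125]
ee_rot: [-3.141, -0.0, 1.684]
wrist_force: [1.0, -0.6, 0.2]
width: 0.0126
finger_force: 30.0
```

Emit:
servo_tool(plan=[[0,0,-0.2,0,0,0,0],[0,-0.1,-0.4,0,0,0,0],[0,-0.25,-0.6,0,0,0,0],[0,-0.4,-0.7,0,0,0,0],[0,-0.6,-0.7,0,0,0,0],[0,-0.8,-0.7,0,0,0,0],[0,-1,-0.7,0,0,0,0]])

```text
time: 6.77
tool_pos: [0.5464, -0.1419, 0.1823]
ee_rot: [3.141, 0.0, 1.684]
wrist_force: [-0.2, 0.0, -1.3]
width: 0.0128
finger_force: 30.0
```

Emit:
servo_tool(plan=[[0,-0.1,0,0,0,0,0],[0,-0.2,0,0,0,0,0],[0,-0.27,0,0,0,0,0],[0,-0.3,0,0,0,0,0],[0,-0.3,0,0,0,0,0],[0,-0.3,0,0,0,0,0]])

```text
time: 7.27
tool_pos: [0.5179, -0.1452, 0.1815]
ee_rot: [3.141, -0.0, 1.684]
wrist_force: [0.6, -0.3, -1.7]
width: 0.0131
finger_force: 30.0
```

```bash
python3 - <<'E'
from h import *
o=robot.get_obs(); print(o['time'],o['tool_pos'],o['ee_rot'],o['width'],o['finger_force'])
save('wrist','w2')
for t in ['bar_mid','tray','ball_1_center','jaw_a']:
    print(t,[(np.round(r['extent']).astype(int).tolist(),round(r['conf'],2)) for r in robot.find_in(t,'wrist')][:3])
E
```

```text
7.2667 [ 0.51790745 -0.1452043   0.18145659] [ 3.14112625e+00 -1.15258888e-04  1.68417397e+00] 0.013115118294303521 29.96670037508011
bar_mid [([321, 277, 50, 277], 0.9), ([252, 183, 23, 26], 0.56), ([249, 224, 98, 151], 0.29)]
tray []
ball_1_center [([259, 250, 24, 20], 0.91)]
jaw_a []
```

View pics/w2.png

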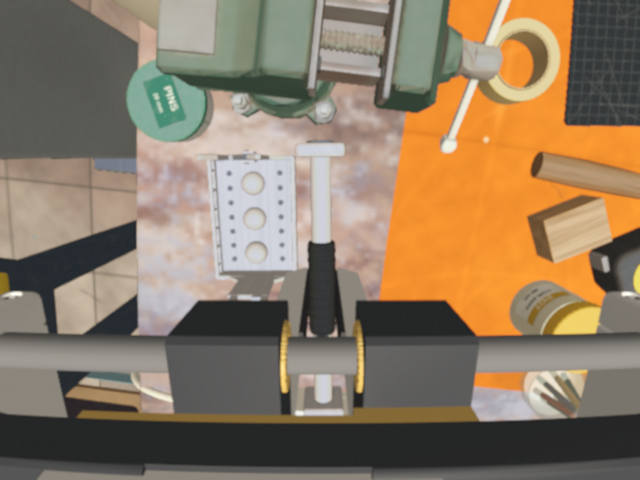

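```bash
python3 - <<'E'
from h import *
o=robot.get_obs()
for n,uv,z in [('stop top',(320.5,149),.172),('stopbot',(320.5,400),.172),('b1',(253,183),.02),('b2',(255.5,218.5),.02),('b3',(257,252.5),.02)]: print(n,np.round(at_z('wrist',uv,z,o),4))
w=cv2.imread('pics/w2.png'); a=cv2.resize(w[135:305,190:340],(530,600),interpolation=cv2.INTER_CUBIC)
t=cv2.imread('pics/scene0.png')[250:370,285:395]; t=cv2.resize(t,(270,294),interpolation=cv2.INTER_CUBIC)
s=cv2.imread('pics/top0.png')[265:320,335:412]; s=cv2.resize(s,(270,193),interpolation=cv2.INTER_CUBIC)
c=np.zeros((600,800,3),np.uint8); c[:,:530]=a; c[:294,530:]=t; c[300:493,530:]=s
cv2.imwrite('pics/c.png',c)
E
```

```text
stop top [ 0.5092 -0.0769  0.172 ]
stopbot [ 0.5248 -0.2136  0.172 ]
b1 [ 0.4501 -0.1095  0.02  ]
b2 [ 0.4548 -0.142   0.02  ]
b3 [ 0.4586 -0.1747  0.02  ]
```

View pics/c.png

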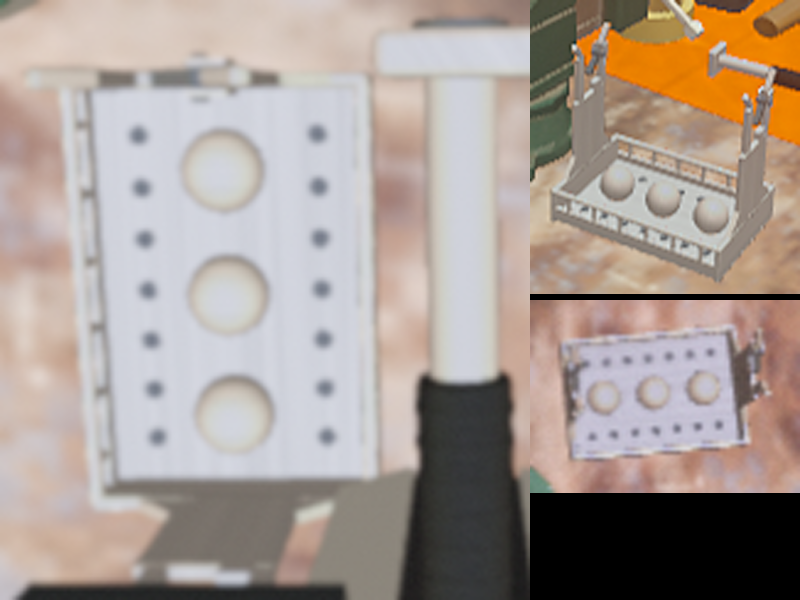

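```bash
python3 - <<'E'
from h import *
o=robot.get_obs()
g=lambda x,y,z:np.array(at_z('wrist',(190+x*.283,135+y*.2833),z,o))
c=np.array([.4545,-.142]);ps=.122;Rm=np.array([[np.cos(ps),-np.sin(ps)],[np.sin(ps),np.cos(ps)]])
for n,x,y,z in [('left tip',27,78,.114),('jaw white',210,76,.098),('jawtip',238,76,.088),('near white L',140,572,.114),('nearbright',195,572,.098),('nearR',248,577,.098),('rail L base',92,500,.026),('railR',375,480,.026),('railL',62,88,.026),('railR',368,78,.026)]:
    p=g(x,y,z); print(n,np.round(p,4),'tray',np.round(Rm.T@(p[:2]-c),4))
E
```

```text
left tip [ 0.4309 -0.0888  0.114 ] tray [-0.017   0.0556]
jaw white [ 0.4609 -0.0851  0.098 ] tray [0.0133 0.0557]
jawtip [ 0.4645 -0.0846  0.088 ] tray [0.0169 0.0557]
near white L [ 0.4568 -0.1822  0.114 ] tray [-0.0026 -0.0402]
nearbright [ 0.4647 -0.1878  0.098 ] tray [ 0.0046 -0.0467]
nearR [ 0.476  -0.1876  0.098 ] tray [ 0.0158 -0.0479]
rail L base [ 0.4221 -0.2015  0.026 ] tray [-0.0394 -0.0551]
railR [ 0.4979 -0.1869  0.026 ] tray [ 0.0376 -0.0498]
railL [ 0.4093 -0.0931  0.026 ] tray [-0.0389  0.0541]
railR [ 0.4858 -0.0822  0.026 ] tray [0.0383 0.0555]
```

Emit:
servo_tool(plan=[[0.01,-0.06,0,0,0,-0.005,0],[0.03,-0.18,0,0,0,-0.005,0],[0.05,-0.32,0,0,0,-0.005,0],[0.07,-0.46,0,0,0,-0.005,0],[0.09,-0.56,0,0,0,-0.005,0],[0.1,-0.61,0,0,0,-0.005,0],[0.1,-0.61,0.1,0,0,-0.005,0],[0.1,-0.61,0.25,0,0,-0.005,0],[0.1,-0.61,0.38,0,0,-0.005,0],[0.1,-0.61,0.45,0,0,-0.005,0],[0.1,-0.61,0.45,0,0,-0.005,0],[0.1,-0.61,0.45,0,0,-0.005,0]])

```text
time: 8.52
tool_pos: [0.4557, -0.1421, 0.1359]
ee_rot: [-3.141, -0.001, 1.692]
wrist_force: [-0.1, -0.4, -1.8]
width: 0.0128
finger_force: 30.0
```

```bash
python3 - <<'E'
from h import *
o=robot.get_obs(); print(o['time'],o['tool_pos'],o['ee_rot'],o['width'])
w=save('wrist','w3'); s=save('scene','s3'); t=save('top','t3')
c=np.zeros((600,800,3),np.uint8)
c[:300,:400]=cv2.resize(w[100:300,180:447],(400,300),interpolation=cv2.INTER_CUBIC)
c[:300,400:]=cv2.resize(t[250:330,320:427],(400,300),interpolation=cv2.INTER_CUBIC)
c[300:]=cv2.resize(s[240:320,260:473],(800,300),interpolation=cv2.INTER_CUBIC)
cv2.imwrite('pics/d.png',c[:,:,::-1])
E
```

```text
8.5167 [ 0.45572811 -0.14208137  0.13587755] [-3.14069095e+00 -7.32677826e-04  1.69208660e+00] 0.012752070698448794
```

View pics/d.png

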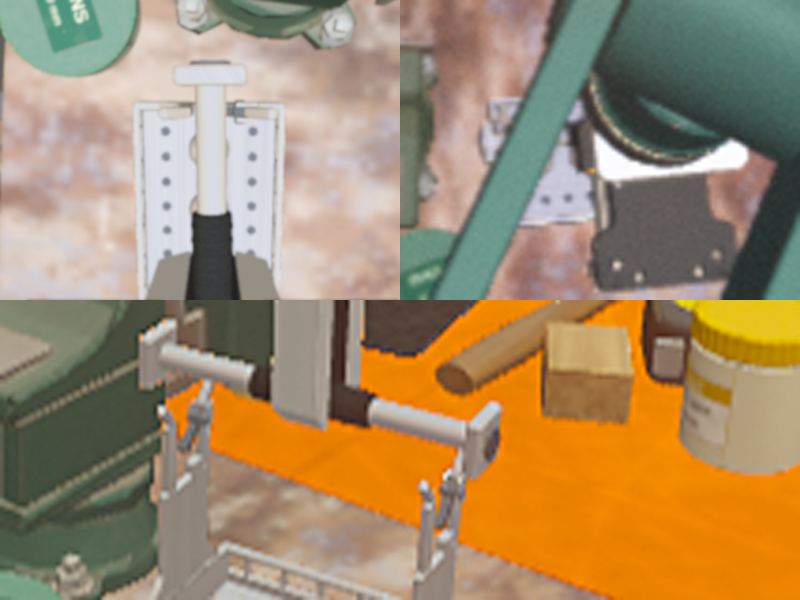

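Emit:
servo_tool(plan=[[0,-0.01,0,0,0,0,0],[0,-0.01,0.05,0,0,0,0],[0,-0.01,0.1,0,0,0,0],[0,-0.01,0.15,0,0,0,0],[0,-0.01,0.2,0,0,0,0],[0,-0.01,0.25,0,0,0,0],[0,-0.01,0.25,0,0,0,0]])

```text
time: 9.25
tool_pos: [0.4538, -0.1419, 0.1097]
ee_rot: [-3.139, -0.002, 1.692]
wrist_force: [0.1, 0.4, -0.6]
width: 0.0131
finger_force: 30.0
```

Emit:
servo_tool(plan=[[0,0,0.03,0,0,0,0],[0,0,0.06,0,0,0,0],[0,0,0.09,0,0,0,0],[0,0,0.12,0,0,0,0],[0,0,0.12,0,0,0,0],[0,0,0.12,0,0,0,0]])

```text
time: 9.75
tool_pos: [0.4544, -0.1426, 0.0996]
ee_rot: [-3.141, 0.001, 1.692]
wrist_force: [-3.5, -1.1, 3.8]
width: 0.0132
finger_force: 30.0
```

Emit:
servo_tool(plan=[[0,0,0.03,0,0,0,0],[0,0,0.06,0,0,0,0],[0,0,0.08,0,0,0,0],[0,0,0.08,0,0,0,0]])

```text
time: 10.08
tool_pos: [0.4544, -0.1417, 0.0899]
ee_rot: [-3.141, -0.002, 1.692]
wrist_force: [-0.2, 0.6, -0.9]
width: 0.0131
finger_force: 30.0
```

Emit:
servo_tool(plan=[[0,0,0.02,0,0,0,0],[0,0,0.03,0,0,0,0],[0,0,0.03,0,0,0,0]])

```text
time: 10.33
tool_pos: [0.4548, -0.142, 0.0888]
ee_rot: [3.141, -0.001, 1.692]
wrist_force: [-1.7, 0.8, 2.5]
width: 0.0134
finger_force: 30.0
```

Emit:
servo_tool(plan=[[0,0,0.01,0,0,0,0],[0,0,0.02,0,0,0,0],[0,0,0.02,0,0,0,0]])

```text
time: 10.58
tool_pos: [0.4549, -0.1421, 0.0885]
ee_rot: [3.141, -0.0, 1.692]
wrist_force: [-4.7, 2.7, 10.5]
width: 0.013
finger_force: 30.0
```

```bash
python3 - <<'E'
from h import *
o=robot.get_obs(); print(o['time'],o['tool_pos'],o['wrist_force'])
s=save('scene','s4')
cv2.imwrite('pics/e.png',cv2.resize(s[250:370,270:430],(800,600),interpolation=cv2.INTER_CUBIC)[:,:,::-1])
E
```

```text
10.5833 [ 0.45492429 -0.14208069  0.088546  ] [-4.65627396  2.66311194 10.49444378]
```

View pics/e.png

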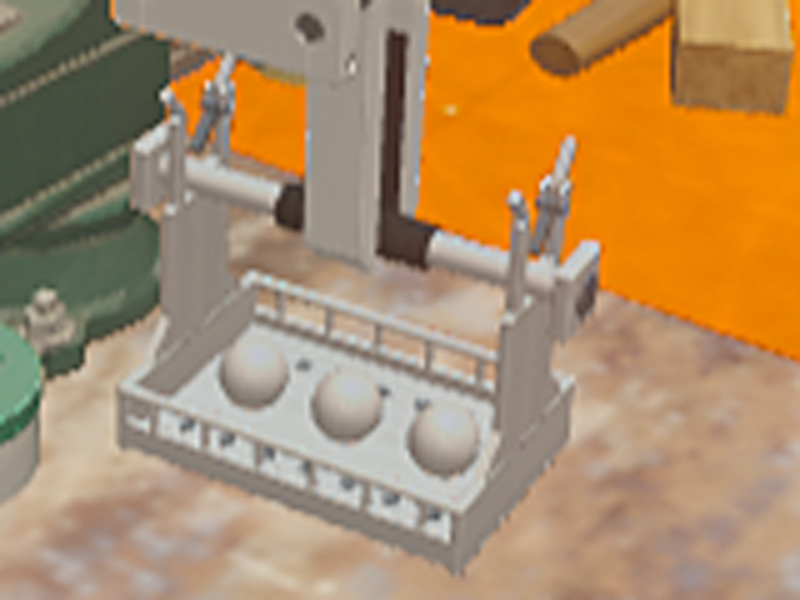

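Emit:
servo_tool(plan=[[0,0,-0.02,0,0,0,0],[0,0,-0.04,0,0,0,0],[0,0,-0.06,0,0,0,0],[0,0,-0.08,0,0,0,0],[0,0,-0.1,0,0,0,0],[0,0,-0.13,0,0,0,0],[0,0,-0.17,0,0,0,0],[0,0,-0.2,0,0,0,0],[0,0,-0.22,0,0,0,0],[0,0,-0.22,0,0,0,0]])

```text
time: 11.47
tool_pos: [0.4552, -0.1425, 0.1092]
ee_rot: [3.14, 0.001, 1.692]
wrist_force: [-0.2, -0.1, -6.1]
width: 0.013
finger_force: 30.0
```

```bash
python3 - <<'E'
from h import *
o=robot.get_obs(); print(o['time'],o['tool_pos'],o['wrist_force'],o['wrist_torque'])
s=save('scene','s5')
cv2.imwrite('pics/f.png',cv2.resize(s[230:350,270:430],(640,480),interpolation=cv2.INTER_CUBIC)[:,:,::-1])
E
```

```text
11.4667 [ 0.45517062 -0.14247567  0.10917617] [-0.17127711 -0.13297048 -6.09773255] [-0.08096371  0.0378871  -0.05207268]
```

View pics/f.png

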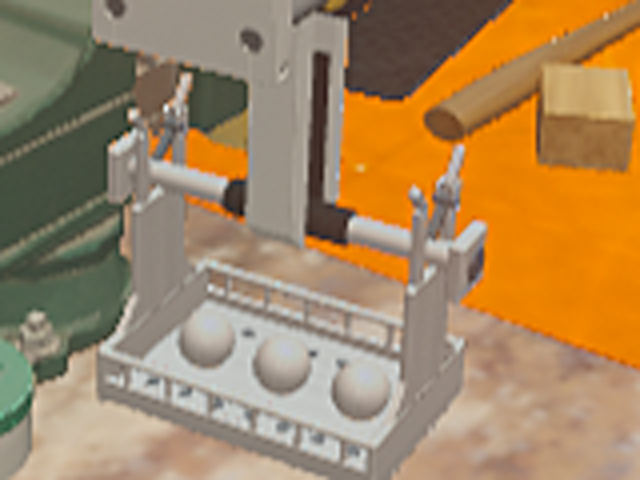

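Emit:
servo_tool(plan=[[0,0,-0.02,0,0,0,0],[0,0,-0.06,0,0,0,0],[0,0,-0.12,0,0,0,0],[0,0,-0.2,0,0,0,0],[0,0,-0.3,0,0,0,0],[0,0,-0.4,0,0,0,0],[0,0,-0.5,0,0,0,0],[0,0,-0.6,0,0,0,0],[0,0,-0.7,0,0,0,0],[0,0,-0.8,0,0,0,0]])

```text
time: 12.35
tool_pos: [0.4548, -0.1423, 0.1897]
ee_rot: [3.141, 0.0, 1.692]
wrist_force: [-0.2, -0.1, -6.4]
width: 0.0128
finger_force: 30.0
```

Emit:
servo_tool(plan=[[0,0,-0.1,0,0,0,0],[0,0,-0.2,0,0,0,0],[0,0,-0.3,0,0,0,0],[0,0,-0.4,0,0,0,0],[0,0,-0.5,0,0,0,0],[0,0,-0.6,0,0,0,0],[0,0,-0.7,0,0,0,0],[0,0,-0.78,0,0,0,0],[0,0,-0.84,0,0,0,0],[0,0,-0.88,0,0,0,0],[0,0,-0.9,0,0,0,0],[0,0,-0.9,0,0,0,0]])

```text
time: 13.35
tool_pos: [0.4548, -0.1424, 0.2788]
ee_rot: [3.141, 0.0, 1.692]
wrist_force: [0.5, -0.4, -5.6]
width: 0.013
finger_force: 30.0
```

Emit:
servo_tool(plan=[[0.01,0,0,0,0,0,0],[0.04,0.01,0,0,0,0,0],[0.08,0.02,0,0,0,0,0],[0.13,0.03,0,0,0,0,0],[0.19,0.04,0,0,0,0,0],[0.26,0.05,0,0,0,0,0],[0.34,0.07,0,0,0,0,0],[0.43,0.09,0,0,0,0,0],[0.53,0.11,0,0,0,0,0],[0.63,0.13,0,0,0,0,0],[0.73,0.15,0,0,0,0,0],[0.83,0.17,0,0,0,0,0]])

```text
time: 14.35
tool_pos: [0.4616, -0.0566, 0.2785]
ee_rot: [3.141, -0.0, 1.692]
wrist_force: [-0.3, -0.1, -5.9]
width: 0.0128
finger_force: 30.0
```

Emit:
servo_tool(plan=[[0.1,0.02,0,0,0,0,0],[0.2,0.04,0,0,0,0,0],[0.3,0.06,0,0,0,0,0],[0.4,0.08,0,0,0,0,0],[0.5,0.1,0,0,0,0,0],[0.6,0.12,0,0,0,0,0],[0.7,0.14,0,0,0,0,0],[0.8,0.16,0,0,0,0,0],[0.9,0.18,0,0,0,0,0],[1,0.2,0,0,0,0,0]])

```text
time: 15.18
tool_pos: [0.4694, 0.0448, 0.2785]
ee_rot: [-3.142, -0.0, 1.692]
wrist_force: [-0.1, -0.7, -5.1]
width: 0.0132
finger_force: 30.0
```

Emit:
servo_tool(plan=[[0.1,0.02,0,0,0,0,0],[0.2,0.04,0,0,0,0,0],[0.3,0.06,0,0,0,0,0],[0.4,0.08,0,0,0,0,0],[0.5,0.1,0,0,0,0,0],[0.6,0.12,0,0,0,0,0],[0.7,0.14,0,0,0,0,0],[0.8,0.16,0,0,0,0,0],[0.9,0.18,0,0,0,0,0],[1,0.2,0,0,0,0,0]])

```text
time: 16.02
tool_pos: [0.4772, 0.1465, 0.2784]
ee_rot: [-3.142, -0.0, 1.692]
wrist_force: [0.2, -0.1, -5.1]
width: 0.0132
finger_force: 30.0
```

Emit:
servo_tool(plan=[[0.1,0.02,0,0,0,-0.002,0],[0.2,0.04,0,0,0,-0.004,0],[0.3,0.06,0,0,0,-0.006,0],[0.4,0.08,0,0,0,-0.008,0],[0.49,0.1,0,0,0,-0.01,0],[0.57,0.11,0,0,0,-0.012,0],[0.64,0.12,0,0,0,-0.014,0],[0.7,0.13,0,0,0,-0.016,0],[0.75,0.14,0,0,0,-0.018,0],[0.78,0.14,0,0,0,-0.02,0],[0.8,0.14,0,0,0,-0.022,0],[0.8,0.14,0,0,0,-0.024,0]])

```text
time: 17.02
tool_pos: [0.4813, 0.2268, 0.2785]
ee_rot: [-3.142, -0.0, 1.73]
wrist_force: [-0.4, -0.1, -6.8]
width: 0.0129
finger_force: 30.0
```

```bash
python3 - <<'E'
from h import *
o=robot.get_obs(); print(o['time'],o['tool_pos'],o['ee_rot'],o['wrist_force'],o['width'])
w=save('wrist','w6'); s=save('scene','s6');t=save('top','t6')
c=np.zeros((600,800,3),np.uint8)
c[:300,:400]=cv2.resize(w,(400,300),interpolation=cv2.INTER_AREA)
c[:300,400:]=cv2.resize(t[170:350,130:370],(400,300),interpolation=cv2.INTER_CUBIC)
c[300:,:400]=cv2.resize(s[140:320,90:330],(400,300),interpolation=cv2.INTER_CUBIC)
c[300:,400:]=cv2.resize(w[100:340,160:480],(400,300),interpolation=cv2.INTER_CUBIC)
cv2.imwrite('pics/g.png',c[:,:,::-1])
E
```

```text
17.0167 [0.48128054 0.22681839 0.2784817 ] [-3.14152860e+00 -1.30630988e-04  1.73017589e+00] [-0.44501299 -0.14070328 -6.79653904] 0.012948971457072477
```

View pics/g.png

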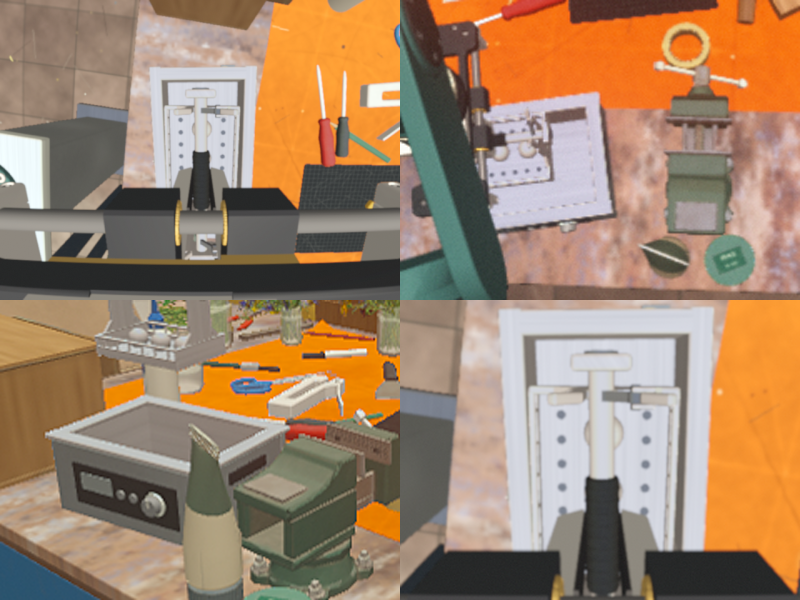

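```bash
python3 - <<'E'
from h import *
o=robot.get_obs(); tp=o['tool_pos']; ps=o['ee_rot'][2]-np.pi/2; Rm=np.array([[np.cos(ps),-np.sin(ps)],[np.sin(ps),np.cos(ps)]])
w=cv2.imread('pics/w6.png'); g=cv2.cvtColor(w,cv2.COLOR_BGR2GRAY).astype(float)
for n,u,v,z in [('outL',238.4,106,.1),('outR',412,106,.1),('inL',260,128,.1),('inR',391.5,127,.1)]:
    p=at_z('wrist',(u,v),z,o); print(n,np.round(p,4),'rel tool-yaw frame',np.round(Rm.T@(p[:2]-tp[:2]),4))
f=lambda u,v,z:Rm.T@(at_z('wrist',(u,v),z,o)[:2]-tp[:2])
for v in (130,200,240): # right outer rim vs orange
    hsv=cv2.cvtColor(w,cv2.COLOR_BGR2HSV); s=hsv[v,:,1].astype(int)
    r=[u for u in range(395,440) if s[u]>120][:1]; l=[u for u in range(260,215,-1) if s[u]>35][:1]
    print(v,r,l,[np.round(f(u,v,.1),4) for u in r+l])
E
```

```text
outL [0.387  0.3255 0.1   ] rel tool-yaw frame [-0.0775  0.1128]
outR [0.5457 0.351  0.1   ] rel tool-yaw frame [0.0832 0.113 ]
inL [0.4093 0.309  0.1   ] rel tool-yaw frame [-0.0581  0.093 ]
inR [0.5306 0.3294 0.1   ] rel tool-yaw frame [0.0648 0.094 ]
130 [417] [234] [array([0.089 , 0.0915]), array([-0.0826,  0.0914])]
200 [408] [242] [array([0.0838, 0.0257]), array([-0.0781,  0.0256])]
240 [407] [245] [array([ 0.0851, -0.0143]), array([-0.0771, -0.0145])]
```

Emit:
servo_tool(plan=[[0,0,0.02,0,0,0,0],[0,0.01,0.06,0,0,0,0],[0,0.01,0.12,0,0,0,0],[0,0.02,0.19,0,0,0,0],[0,0.02,0.26,0,0,0,0],[0,0.02,0.33,0,0,0,0],[0,0.02,0.4,0,0,0,0],[0,0.02,0.47,0,0,0,0],[0,0.02,0.54,0,0,0,0],[0,0.02,0.61,0,0,0,0],[0,0.02,0.68,0,0,0,0],[0,0.02,0.75,0,0,0,0]])

```text
time: 18.17
tool_pos: [0.4833, 0.2269, 0.2028]
ee_rot: [3.141, -0.0, 1.73]
wrist_force: [-0.5, -0.0, -5.1]
width: 0.0131
finger_force: 30.0
```

Emit:
servo_tool(plan=[[0,0,0.07,0,0,0,0],[0,0,0.14,0,0,0,0],[0,0,0.21,0,0,0,0],[0,0,0.28,0,0,0,0],[0,0,0.35,0,0,0,0],[0,0,0.42,0,0,0,0],[0,0,0.49,0,0,0,0],[0,0,0.55,0,0,0,0],[0,0,0.6,0,0,0,0],[0,0,0.64,0,0,0,0],[0,0,0.66,0,0,0,0],[0,0,0.665,0,0,0,0]])

```text
time: 19.17
tool_pos: [0.4831, 0.2269, 0.1365]
ee_rot: [-3.141, 0.0, 1.73]
wrist_force: [-0.3, 0.3, -5.6]
width: 0.0129
finger_force: 30.0
```

Emit:
servo_tool(plan=[[0,0,0,0,0,0,0],[0,0,0,0,0,0,0],[0,0,0,0,0,0,0],[0,0,0,0,0,0,0],[0,0,0,0,0,0,0],[0,0,0,0,0,0,0],[0,0,0,0,0,0,0],[0,0,0,0,0,0,0],[0,0,0,0,0,0,0],[0,0,0,0,0,0,0],[0,0,0,0,0,0,0],[0,0,0,0,0,0,0]])

```text
time: 20.17
tool_pos: [0.4833, 0.2269, 0.137]
ee_rot: [3.142, -0.0, 1.73]
wrist_force: [0.1, 0.1, -6.2]
width: 0.013
finger_force: 30.0
```

```bash
python3 - <<'E'
from h import *
o=robot.get_obs(); print(o['time'],o['tool_pos'],o['ee_rot'],o['wrist_force'],o['width'])
w=save('wrist','w7'); s=save('scene','s7');t=save('top','t7')
c=np.zeros((600,800,3),np.uint8)
c[:300,:400]=cv2.resize(s[180:315,90:270],(400,300),interpolation=cv2.INTER_CUBIC)
c[:300,400:]=cv2.resize(t[200:335,140:320],(400,300),interpolation=cv2.INTER_CUBIC)
c[300:,:400]=cv2.resize(w,(400,300),interpolation=cv2.INTER_AREA)
c[300:,400:]=cv2.resize(w[100:340,160:480],(400,300),interpolation=cv2.INTER_CUBIC)
cv2.imwrite('pics/i.png',c[:,:,::-1])
E
```

```text
20.1667 [0.48334274 0.22691521 0.13698508] [ 3.14152587e+00 -5.13273448e-05  1.72964060e+00] [ 0.07336679  0.08501213 -6.22515835] 0.012965216186079235
```

View pics/i.png

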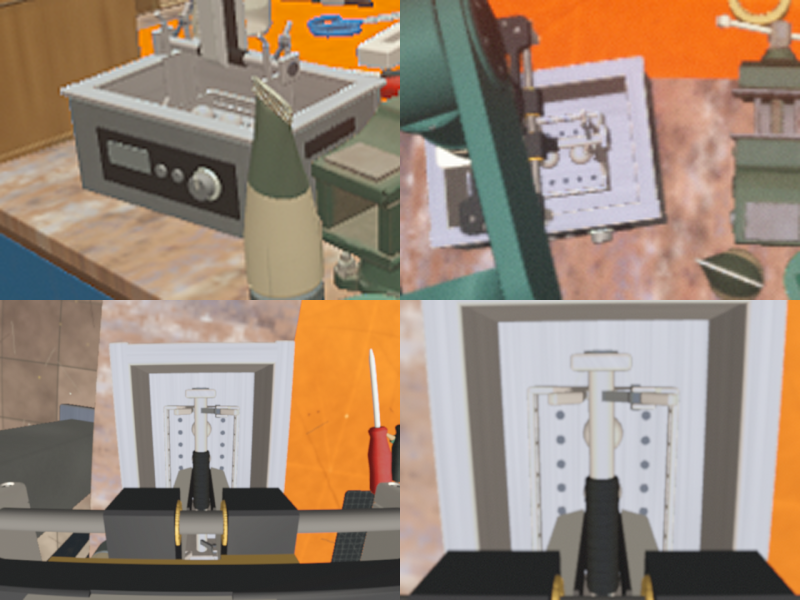

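The tray hangs centred in the tank: the inner rim spans columns 460–746 in the zoomed crop and the bar is at 602. It is level and still, at a steady 6.2 N with its rails below the rim.

```bash
python3 -c "
from bench import robot
print(robot.close_job())"
```

```text
the job is handed in; nothing more can be done
None
```

The job is handed in: the bar snapped into both clips, and the tray hangs from it level and still in the middle of the tank, rails below the rim and clear of floor and walls; the last pictures showed two balls in their pockets, with the third hidden behind the arm.

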